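# Stack the vial trays on the cooling block for the overnight run

## Robot

A 6-joint arm with a two-finger parallel gripper is mounted at the origin on the work surface. World frame = base frame: x ahead of the robot, y to its left, z up, the work surface at z = 0. Lengths are in m, angles in rad, forces in N, time in s.
With the tool pointing down it reaches from about 0.25 to 0.8 m from the base axis. Payload 3.9 kg.
Tool frame: the origin (TCP) lies midway between the tips of the shut fingers; the grasp point (between the pads) lies 19 mm behind it; z points along the fingers, y is the line along which they close (so a half turn about z gives the same grasp; the last joint's range is limited). The gripper opens to 85 mm and grips with 20 to 120 N. Pads are 22 mm wide; open, the fingers measure 114 mm over their backs; the gripper's body (76 mm by 85 mm) begins 54 mm behind the grasp point. The pads swing forward as they close: fully open they stand 13 mm farther back than shut.
Start: joints at [1.16, 0.26, -0.138, 1.173, 0, 1.571], TCP at [0.21, 0.481, 0.231] pointing down, gripper open.
Joint ranges: [-2.78, 2.78], [-0.83, 1.72], [-1.28, 1.37], [-1.9, 2.12], [-1.57, 1.48], [-3.14, 3.14]. Speed limits (rad/s): [2.57, 2.57, 3.14, 3.14, 3.14, 3.14].

## Interface

Orientations are given as a unit quaternion [x, y, z, w].
In Python, from plant import r gives the robot as it stands.
- The arm moves only by the shell command python3 -m inch 'ROWS' [OPENING] [FORCE]. ROWS is JSON, a list of rows, each a list of 4 numbers: the shift along the tool's x, y, z scaled (see below), then the turn about the tool's z scaled (see below). In form: [[dx, dy, dz, turn], ...]. A call has 1 to 10 rows; each row is the pose to reach, as a shift and turn from the pose commanded when the call began, along the tool's axes at that moment; what a row does not reach only later rows make up. The controller multiplies each number of a shift by 0.5 m and each number of a turn by 2 rad. A row lasts 1/12 s, in which the tool goes at most 41.7 mm and 7.16 degrees, less where a joint would pass 70% of its speed; a pose out of reach is approached as far as the arm can. A call with a number of a shift or a turn outside -1 to 1 is refused whole. A call with a gripper value outside its range is refused whole. OPENING is the closure, from -1 (fully open) to 1 (shut), set as the call begins (- or left out, the last holds). The fingers move at their own pace and stop on an object; FORCE is the grip in N (left out, the last holds). Time passes only in rows, so rows that repeat a pose let the fingers close. It gives the time, the measured TCP pose, the force, the opening and the grip force at its end, in the units of the state.
- r.read_state(): the state, without advancing time (a new reading comes with each control period).
- r.grab_frame(name): name is "scene" or "top"; returns a dict with "pixels" (420x560x3 uint8, red, green, blue), "z_map" (420x560 float32, m along the optical axis (not along the pixel's ray), 0 where there is no reading), "fx", "fy", "cx", "cy" (pixels), "origin" and "orientation" of the camera in the world. Camera axes: x right, y up, looking along -z (the intrinsics and any distortion apply to the point x, -y, -z); pixel columns grow to the right and rows downward; lengths in m; the calibration is good to about 2 mm. A picture is of the moment at which its call begins.
- r.close_job(): hands the job in; it is judged then, once.
The state is a dict: "t": time; "joints": joint angles; "joint_vel": joint speeds; "tau": joint torques, N m; "position": TCP position; "orientation": TCP orientation; "force": force on the tool from outside, world axes, zero at the start; "moment": the same for the moment, N m; "grip_width": finger opening in m; "grasp_force": force on a finger pad.
Only numpy, scipy, OpenCV 4.12 (cv2) and the standard library are available. Lean on these libraries where they do the work, as an engineer would, in place of code of your own. Each camera call takes 0.05 s, during which the arm holds its last target. There are 200 camera calls.

## Task

Load the metal cooling block for the overnight run: stack the vial trays on it with the blue-capped tray at the bottom, the yellow-capped one on it and the red-capped one on top, then close the stack with the cover, each one upright and fully seated with its feet inside the rim beneath it. Lower each piece into place rather than dropping it, keep the trays upright, and leave the white-capped tray, the computer mouse and the solvent bottle where they are.

Things in the scene. Friction and masses are not known exactly. Their poses are not given: they have to be found in the camera images.
- blue_tray: loose grey vial rack, 12 blue caps on top; 74 (x) x 56 (y) x 46 mm high, 0.1-0.2 kg. Origin: centre of underside at feet tips, z up. Flat sides z 5-46, grip across y. 4 tapered feet 5 high at x +-25, y +-16 (radius 6, tip 3). Top opening 68 x 50, 7 deep in a 3 mm rim: feet of the piece above go inside, 3 mm play, its body rests on the rim, its origin 41 above this one's.
- yellow_tray: loose grey vial rack, 12 yellow caps on top; 74 (x) x 56 (y) x 46 mm high, 0.1-0.2 kg. Origin: centre of underside at feet tips, z up. Flat sides z 5-46, grip across y. 4 tapered feet 5 high at x +-25, y +-16 (radius 6, tip 3). Top opening 68 x 50, 7 deep in a 3 mm rim: feet of the piece above go inside, 3 mm play, its body rests on the rim, its origin 41 above this one's.
- red_tray: loose grey vial rack, 12 red caps on top; 74 (x) x 56 (y) x 46 mm high, 0.1-0.2 kg. Origin: centre of underside at feet tips, z up. Flat sides z 5-46, grip across y. 4 tapered feet 5 high at x +-25, y +-16 (radius 6, tip 3). Top opening 68 x 50, 7 deep in a 3 mm rim: feet of the piece above go inside, 3 mm play, its body rests on the rim, its origin 41 above this one's.
- cover: loose teal-green plate with black bar handle, 0.05-0.1 kg. Plate 74 (x) x 56 (y) mm, z 5 to 13; same four feet below as the trays (z 0 to 5). Handle in the middle: 44 along x, 12 wide along y, z 13 to 35, grip across y. Origin: centre of underside at feet tips, z up. Seated on a tray its origin is 41 mm above the tray's. Half turn is the same.
- block: fixed bare grey metal cooling block, 120 (x) x 100 (y) x 30 mm high; black-floored recess in the middle of its top, 68 (x) x 50 (y) mm, 7 deep. Origin: centre of underside on the bench, z up. A tray sits with its long side along the block's x, either way round, feet in the recess (3 mm play), body on the flat top; its origin is then 25 mm above the block's.
- white_tray: loose vial tray with 12 white caps, the same size as the other trays (74 x 56 x 46 mm), origin likewise; not wanted in this run, must stay where it is
- mouse: loose computer mouse, black and grey, 105 x 60 x 32 mm, on a round blue mat (200 mm across, 3 mm thick) at the robot's right; origin: centre of its underside; must stay
- bottle: loose amber solvent bottle with a red cap, 84 mm across, 170 mm high, standing at the robot's left; origin: centre of its underside; must stay
Mind the look-alikes: they are no part of the job. Several things have the shape of the cover; the one meant has the colours described above.

How it is judged:
On the way, in this order (a step that is already met when the one before it is completed fails the run):
1. the blue-capped tray is fully seated on the cooling block (z of blue_tray in the frame of block between 0.022 and 0.028 m and horizontal distance between blue_tray and block below 0.008 m and angle between the x axis of blue_tray and the x axis of block, either way round below 0.2 rad and angle between blue_tray's own z axis and vertical below 0.08 rad), for 0.2 s.
2. the yellow-capped tray is fully seated on the blue-capped tray (z of yellow_tray in the frame of blue_tray between 0.038 and 0.044 m and horizontal distance between yellow_tray and blue_tray below 0.008 m and angle between the x axis of yellow_tray and the x axis of blue_tray, either way round below 0.2 rad and angle between yellow_tray's own z axis and vertical below 0.08 rad), for 0.2 s.
3. the red-capped tray is fully seated on the yellow-capped tray (z of red_tray in the frame of yellow_tray between 0.038 and 0.044 m and horizontal distance between red_tray and yellow_tray below 0.008 m and angle between the x axis of red_tray and the x axis of yellow_tray, either way round below 0.2 rad and angle between red_tray's own z axis and vertical below 0.08 rad), for 0.2 s.
4. the cover is fully seated on the red-capped tray (z of cover in the frame of red_tray between 0.038 and 0.044 m and horizontal distance between cover and red_tray below 0.008 m and angle between the x axis of cover and the x axis of red_tray, either way round below 0.2 rad and angle between cover's own z axis and vertical below 0.08 rad), for 0.2 s.
At the end, for the whole second after the job is handed in: On the block from the bottom: blue, yellow, red tray, cover; each seated on the one below (height within 3 mm), centred within 8 mm, aligned within 0.2 rad, tilt under 0.08 rad, released, at rest (0.02 m/s). White tray moved under 15 mm, mouse and bottle under 20 mm (all of step 1 and all of step 2 and all of step 3 and all of step 4 and linear speed of each of blue_tray, yellow_tray, red_tray, cover below 0.02 m/s and distance of white_tray from where it was at the start of the episode below 0.015 m and distance of each of mouse, bottle from where it was at the start of the episode below 0.02 m); the robot touches nothing.
It fails at once if the white-capped tray is moved by more than 15 mm (distance of white_tray from where it was at the start of the episode above 0.015 m).
It fails at once if the computer mouse is moved by more than 20 mm (distance of mouse from where it was at the start of the episode above 0.02 m).
It fails at once if the solvent bottle is moved by more than 20 mm (distance of bottle from where it was at the start of the episode above 0.02 m).
It fails at once if a tray or the cover is tipped by more than 35 degrees (angle between any of blue_tray, yellow_tray, red_tray, cover's own z axis and vertical above 0.61 rad).
It fails at once if a tray or the cover is dropped: faster than 0.6 m/s (a fall of about 20 mm) with no finger on it ((linear speed of blue_tray above 0.6 m/s and contact force between blue_tray and the fingers below 0.05 N) or (linear speed of yellow_tray above 0.6 m/s and contact force between yellow_tray and the fingers below 0.05 N) or (linear speed of red_tray above 0.6 m/s and contact force between red_tray and the fingers below 0.05 N) or (linear speed of cover above 0.6 m/s and contact force between cover and the fingers below 0.05 N)).
It also fails if it takes over 136 s, if anything falls off the work surface, if the arm or the gripper's body presses on something with over 40 N, if the wrist force passes 120 N, or if a joint passes its speed limit or range.

## Working session

There is one attempt and no reset: what is moved stays moved. The work goes in short steps, Python scripts to look and compute and a shell command to move; the robot and the scene stay as the last step left them, time stands still between calls to the robot, and variables do not carry over. Pictures are saved under pics/ and viewed, at most 14 in all, crops included, and the job is handed in when it is done.

```bash
ls; mkdir -p pics; cat > h.py <<'E'
import numpy as np, cv2
from scipy.spatial.transform import Rotation as R
from plant import r
def grab(n,name):
    f=r.grab_frame(n); cv2.imwrite(f'pics/{name}.png',f['pixels'][...,::-1]); np.savez(f'pics/{name}.npz',**f); return f
def cloud(f):
    z=f['z_map']; v,u=np.mgrid[:z.shape[0],:z.shape[1]]
    p=np.stack([(u-f['cx'])/f['fx']*z,-(v-f['cy'])/f['fy']*z,-z],-1)
    return p@R.from_quat(f['orientation']).as_matrix().T+f['origin']
E
python3 - <<'E'
from h import *
for n in('scene','top'):
    f=grab(n,n+'0'); print(n,f['origin'],R.from_quat(f['orientation']).as_matrix().round(3).tolist(),f['fx'],f['cx'],f['cy'],[k for k in f])
print(r.read_state())
E
```

```text
pics
scene [ 1.3575996  -0.51080592  1.16705067] [[0.501, -0.649, 0.573], [0.865, 0.367, -0.342], [0.012, 0.667, 0.745]] 415.7983384179236 280.75816801083226 210.45054224097638 ['pixels', 'z_map', 'fx', 'fy', 'cx', 'cy', 'origin', 'orientation']
top [ 0.34953252 -0.01090919  1.40846333] [[-0.004, 0.993, -0.121], [-1.0, -0.004, 0.0], [-0.0, 0.121, 0.993]] 392.150112519644 279.3418400361235 210.68070650425798 ['pixels', 'z_map', 'fx', 'fy', 'cx', 'cy', 'origin', 'orientation']
{'t': 0.1, 'joints': array([ 1.16000272e+00,  2.60640837e-01, -1.39236788e-01,  1.17275822e+00,
        1.90827347e-05,  1.57080689e+00]), 'joint_vel': array([-0.0015003 , -0.00102467,  0.00038263,  0.00178768,  0.0002092 ,
        0.00160229]), 'tau': array([-7.24382244e-04, -4.06506693e+01,  2.54527777e+01,  1.00339021e-02,
       -8.71377279e-05, -9.48599791e-06]), 'position': array([0.20939251, 0.48074189, 0.23053762]), 'orientation': array([ 2.03960732e-01,  9.78978638e-01, -8.98478784e-04, -1.96925672e-04]), 'force': array([-0.51596829,  0.30196113,  0.67486784]), 'moment': array([0.00459454, 0.0351953 , 0.00230018]), 'grasp_force': 0.0, 'grip_width': 0.08510386065469054}
```

View pics/scene0.png

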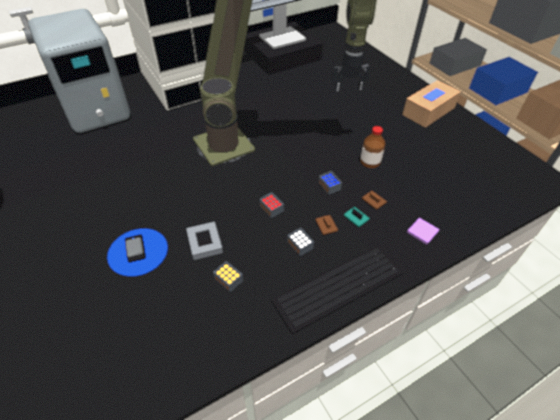

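View pics/top0.png

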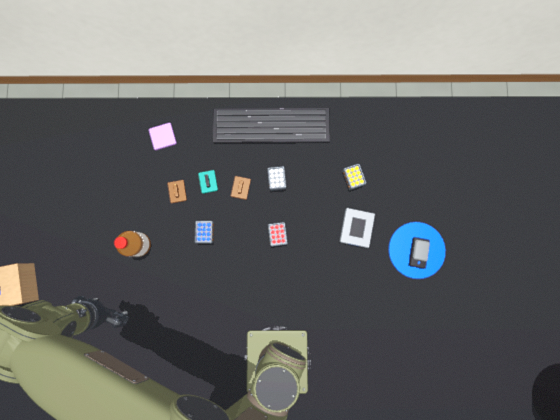

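The overhead picture shows blue tray (204,232), red (278,234), yellow (355,177), white (277,178), block (358,228), mouse (421,252) and bottle (130,244). Cover candidates: teal plate with black bar (208,181), brown ones at (177,191) and (241,187), pink note (162,136). The scene picture agrees: teal (357,216), brown (374,199) and (327,224). I choose teal by its description.

```bash
cat >> h.py <<'E'
PX={'top':dict(blue=(204,232),red=(278,234),yellow=(355,177),white=(277,178),cover=(208,181),block=(358,228))}
def measure(f,c,rad,zlo,zhi):
    P=cloud(f).reshape(-1,3); ok=(f['z_map'].reshape(-1)>0)&(np.hypot(*(P[:,:2]-c).T)<rad)
    P=P[ok]; top=P[(P[:,2]>zlo)&(P[:,2]<zhi)]
    if len(top)<8: return None
    rect=cv2.minAreaRect((top[:,:2]*1000).astype(np.float32)); (x,y),(w,h),a=rect
    if w<h: w,h,a=h,w,a+90
    a=(a+90)%180-90
    return (round(x,1),round(y,1)),(round(w,1),round(h,1)),round(a,1),'z',round(float(np.median(top[:,2])*1000),1),round(float(np.percentile(top[:,2],95)*1000),1),len(top)
E
python3 - <<'E'
from h import *
T=dict(np.load('pics/top0.npz')); S=dict(np.load('pics/scene0.npz'))
C=cloud(T)
for n,(u,v) in PX['top'].items():
    c=C[v,u]; print(n,c.round(3))
    rad,lo,hi={'block':(.085,.022,.04),'cover':(.05,.004,.05)}.get(n,(.055,.035,.06))
    for nm,f in(('top',T),('scene',S)): print('  ',nm,measure(f,c[:2],rad,lo,hi))
# bench level & neighbours
for nm,f in(('top',T),('scene',S)):
    P=cloud(f); m=(P[...,0]>.3)&(P[...,0]<.7)&(abs(P[...,1])<.3)&(P[...,2]<.02); print(nm,'bench',np.median(P[m],0).round(4))
a=T['pixels'][155:270,160:400]; b=S['pixels'][160:300,180:400]
cv2.imwrite('pics/c1.png',np.vstack([cv2.resize(a,(720,345),interpolation=2),cv2.resize(S['pixels'][165:245,300:460],(500,250),interpolation=2)[:, :][:, :500] if 0 else cv2.resize(S['pixels'][165:245,260:484],(720,255),interpolation=2)])[...,::-1])
E
```

```text
blue [0.443 0.252 0.039]
   top ((445.2, 252.6), (73.4, 56.6), -1.8, 'z', 41.3, 48.4, 334)
   scene ((445.3, 251.5), (78.5, 58.6), -0.5, 'z', 40.3, 47.0, 221)
red [ 0.435 -0.006  0.043]
   top ((436.6, -4.8), (73.9, 55.6), 7.2, 'z', 41.9, 49.1, 341)
   scene ((437.6, -4.3), (77.1, 60.5), 8.4, 'z', 40.5, 47.0, 247)
yellow [ 0.636 -0.281  0.04 ]
   top ((641.3, -278.7), (74.5, 58.6), 18.2, 'z', 41.6, 48.3, 346)
   scene ((641.9, -278.5), (77.5, 59.3), 19.4, 'z', 40.2, 46.0, 375)
white [ 0.634 -0.004  0.041]
   top ((636.1, -2.3), (74.7, 55.7), 5.6, 'z', 41.7, 49.0, 325)
   scene ((636.7, -2.4), (81.6, 60.4), 7.1, 'z', 40.2, 46.3, 307)
cover [0.625 0.242 0.036]
   top ((629.0, 240.4), (90.4, 88.8), 12.7, 'z', 13.2, 36.4, 353)
   scene ((626.2, 247.5), (86.8, 65.3), 5.9, 'z', 12.9, 34.5, 263)
block [ 0.456 -0.29   0.023]
   top ((458.9, -286.1), (120.3, 101.1), -11.9, 'z', 29.8, 35.4, 894)
   scene ((460.1, -285.9), (126.9, 99.9), -12.2, 'z', 28.4, 32.6, 728)
top bench [0.4987 0.0114 0.0006]
scene bench [ 0.5252 -0.0332 -0.001 ]
```

View pics/c1.png

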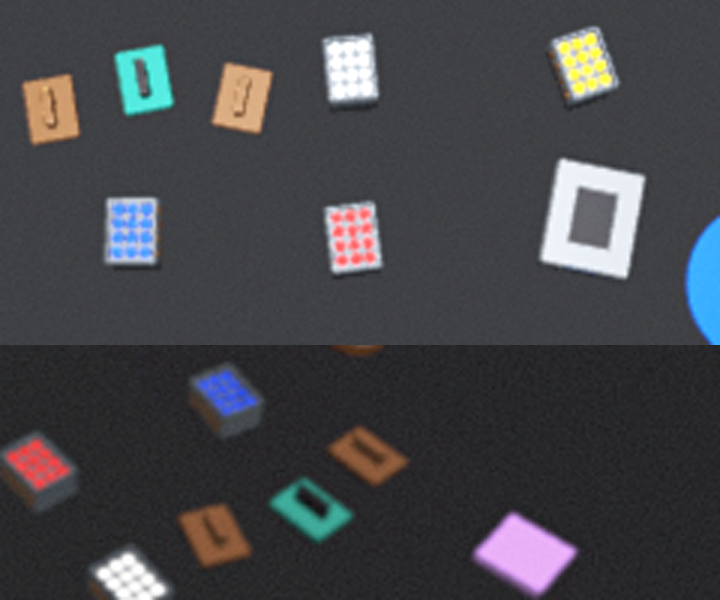

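Enlarged, the crop confirms the choice: the teal plate with black bar (143,80 in the crop) lies between two brown decoys, and the four cap colours are distinct. Heights and sizes from both views match (trays about 46–48 mm, block about 30 mm). Now the step calculator.

```bash
cat > go.py <<'E'
# go.py x y z(mm) yaw(deg of piece x axis): prints shift/turn in row units
import sys
from h import *
x,y,z,a=map(float,sys.argv[1:5]); s=r.read_state()
M=R.from_quat(s['orientation']).as_matrix()
d=M.T@(np.array([x,y,z])/1000-s['position'])
yaw=np.degrees(np.arctan2(M[1,0],M[0,0])); dt=(a-yaw+90)%180-90   # world turn
print('t',round(s['t'],2),'pos',(s['position']*1000).round(1),'yaw',round(yaw,1),'tilt',round(np.degrees(np.arccos(-M[2,2])),2),'q',s['joints'].round(2))
print('shift',(d/.5).round(4),'turn',round(np.radians(-dt)/2,4),'rows>=',round(max(np.linalg.norm(d)/.0417,abs(dt)/7.16),1))
E
python3 go.py 445 252 150 -1.2
python3 - <<'E'
from h import *
for n in('top','scene'):
    f=dict(np.load(f'pics/{n}0.npz')); P=cloud(f); hsv=cv2.cvtColor(f['pixels'],cv2.COLOR_RGB2HSV)
    m=(hsv[...,0]>72)&(hsv[...,0]<95)&(hsv[...,1]>90)&(f['z_map']>0)
    m&=(np.hypot(P[...,0]-.628,P[...,1]-.242)<.07)&(P[...,2]<.018)
    Q=P[m]; print(n,cv2.minAreaRect((Q[:,:2]*1000).astype(np.float32)),np.median(Q[:,2]),len(Q))
    m=(np.hypot(P[...,0]-.628,P[...,1]-.242)<.035)&(P[...,2]>.024); Q=P[m]
    print('handle',cv2.minAreaRect((Q[:,:2]*1000).astype(np.float32)),np.percentile(Q[:,2],[50,90]),len(Q))
    m=(P[...,2]>.09)&(np.hypot(P[...,0]-.42,P[...,1]-.5)<.1);print('bottle',np.median(P[m],0))
E
```

```text
t 0.1 pos [209.4 480.7 230.5] yaw 156.5 tilt 0.11 q [ 1.16  0.26 -0.14  1.17  0.    1.57]
shift [-0.6147 -0.2309  0.1615] turn -0.1949 rows>= 8.1
top ((630.8911743164062, 250.4098663330078), (82.26753234863281, 63.440128326416016), 11.746066093444824) 0.012022034482294108 312
handle ((628.4734497070312, 246.8389892578125), (43.89613342285156, 12.378995895385742), 7.657083988189697) [0.03502031 0.03819024] 48
bottle [0.40151234 0.47727033 0.12501202]
scene ((622.3465576171875, 254.14913940429688), (90.62712097167969, 77.9161605834961), 10.699240684509277) 0.010440525051129912 259
handle ((630.6314086914062, 246.49732971191406), (46.5451774597168, 14.792482376098633), 15.1124849319458) [0.03252517 0.03667031] 49
bottle [0.41899292 0.47577214 0.12230204]
```

```bash
python3 -m inch '[[-0.08,-0.03,0.01,-0.02],[-0.16,-0.06,0.03,-0.05],[-0.24,-0.09,0.05,-0.08],[-0.32,-0.12,0.07,-0.11],[-0.4,-0.15,0.1,-0.14],[-0.48,-0.18,0.12,-0.17],[-0.55,-0.207,0.14,-0.19],[-0.6147,-0.2309,0.1615,-0.195],[-0.6147,-0.2309,0.1615,-0.195],[-0.6147,-0.2309,0.1615,-0.195]]' -1; python3 go.py 445 252 12 -1.2
```

```text
t: 0.93
position: [0.446, 0.2505, 0.1492]
orientation: [0.013, 1.0, -0.001, -0.001]
force: [-0.2, 1.2, 0.7]
grip_width: 0.0853
grasp_force: 0.0
t 0.93 pos [446.  250.5 149.2] yaw 178.5 tilt 0.15 q [ 0.51  0.29 -0.32  0.96 -0.    0.54]
shift [0.0014 0.0034 0.2744] turn -0.0023 rows>= 3.3
```

```bash
python3 -m inch '[[0.0014,0.002,0.05,-0.002],[0.0014,0.002,0.1,-0.002],[0.0014,0.002,0.15,-0.002],[0.0014,0.002,0.2,-0.002],[0.0014,0.002,0.24,-0.002],[0.0014,0.002,0.26,-0.002],[0.0014,0.002,0.2744,-0.002],[0.0014,0.002,0.2744,-0.002],[0.0014,0.002,0.2744,-0.002]]' -1 && python3 go.py 445 252 12 -1.2 && python3 -m inch '[[0,0,0,0],[0,0,0,0],[0,0,0,0],[0,0,0,0],[0,0,0,0],[0,0,0,0],[0,0,0,0],[0,0,0,0],[0,0,0,0],[0,0,0,0]]' 1 35
```

```text
t: 1.68
position: [0.4448, 0.2545, 0.014]
orientation: [0.008, 1.0, 0.0, 0.0]
force: [-0.0, 0.3, 0.6]
grip_width: 0.0852
grasp_force: 0.0
t 1.68 pos [444.8 254.5  14. ] yaw 179.1 tilt 0.04 q [ 0.52  0.43 -0.51  0.62  0.    0.54]
shift [-0.0006 -0.005   0.0039] turn 0.0025 rows>= 0.1
t: 2.52
position: [0.4455, 0.2543, 0.0146]
orientation: [0.008, 1.0, 0.001, 0.001]
force: [-0.8, 0.0, 7.0]
grip_width: 0.0553
grasp_force: 36.6
```

```bash
python3 -m inch '[[0,0,-0.015,0],[0,0,-0.03,0],[0,0,-0.06,0],[0,0,-0.1,0],[0,0,-0.14,0],[0,0,-0.18,0],[0,0,-0.22,0],[0,0,-0.24,0],[0,0,-0.24,0],[0,0,-0.24,0]]' && python3 go.py 459.5 -286 132 -12
```

```text
t: 3.35
position: [0.4449, 0.2538, 0.1336]
orientation: [0.008, 1.0, 0.0, 0.0]
force: [0.5, -0.5, -1.6]
grip_width: 0.0555
grasp_force: 37.8
t 3.35 pos [444.9 253.8 133.6] yaw 179.0 tilt 0.06 q [ 0.52  0.3  -0.35  0.92 -0.    0.54]
shift [-0.0474 -1.0791  0.0027] turn 0.0963 rows>= 13.0
```

```bash
python3 -m inch '[[0,-0.03,0,0],[0,-0.08,0,0],[0,-0.14,0,0],[0,-0.2,0,0],[0,-0.26,0,0],[0,-0.32,0,0.01],[0,-0.38,0,0.02],[0,-0.44,0,0.03],[0,-0.5,0,0.04],[0,-0.54,0,0.05]]' && python3 -m inch '[[0,-0.05,0,0],[0,-0.1,0,0],[-0.01,-0.16,0,0.01],[-0.02,-0.22,0,0.02],[-0.03,-0.28,0,0.03],[-0.04,-0.34,0,0.04],[-0.05,-0.4,0,0.045],[-0.05,-0.46,0,0.045],[-0.05,-0.5,0,0.045],[-0.05,-0.53,0,0.045]]' &&  python3 -m inch '[[0,0,0,0],[0,0,0,0],[0,0,0,0]]' && python3 go.py 459.5 -286 80 -12
```

```text
t: 4.18
position: [0.4383, -0.0185, 0.1318]
orientation: [0.06, 0.998, -0.0, -0.002]
force: [0.5, 0.4, -1.4]
grip_width: 0.0553
grasp_force: 37.8
t: 5.02
position: [0.4327, -0.2839, 0.1315]
orientation: [0.104, 0.995, 0.0, -0.001]
force: [0.1, -0.6, -1.2]
grip_width: 0.0555
grasp_force: 37.8
t: 5.27
position: [0.4331, -0.2812, 0.1322]
orientation: [0.103, 0.995, 0.001, -0.001]
force: [0.1, 1.3, -1.5]
grip_width: 0.0555
grasp_force: 37.8
t 5.27 pos [ 433.1 -281.2  132.2] yaw 168.2 tilt 0.17 q [-0.58  0.31 -0.34  0.93  0.   -0.37]
shift [-0.0538  0.0012  0.1042] turn 0.0014 rows>= 1.4
```

```bash
python3 -m inch '[[-0.02,0.001,0.03,0.001],[-0.04,0.001,0.06,0.001],[-0.0538,0.001,0.09,0.001],[-0.0538,0.001,0.104,0.001],[-0.0538,0.001,0.104,0.001],[-0.0538,0.001,0.104,0.001]]' && python3 - <<'E'
from h import *
T=grab('top','top1'); S=grab('scene','scene1'); 
print(measure(S,(.459,-.286),.06,.1,.125), measure(T,(.459,-.286),.06,.1,.125))
a=cv2.resize(S['pixels'][180:280,150:290],(560,400),interpolation=2); cv2.imwrite('pics/c2.png',a[...,::-1])
E
python3 go.py 459.5 -286 37 -12
```

```text
t: 5.77
position: [0.4596, -0.2861, 0.081]
orientation: [0.104, 0.995, 0.001, -0.001]
force: [-0.1, 0.0, -0.2]
grip_width: 0.0556
grasp_force: 37.8
((468.1, -290.0), (79.6, 73.4), 17.9, 'z', 107.0, 114.9, 307) ((458.9, -266.8), (79.6, 41.8), 12.8, 'z', 108.5, 115.1, 105)
t 5.87 pos [ 460.5 -287.    82.1] yaw 168.1 tilt 0.03 q [-0.56  0.4  -0.35  0.82 -0.   -0.35]
shift [0.0023 0.0017 0.0901] turn 0.0005 rows>= 1.1
```

View pics/c2.png

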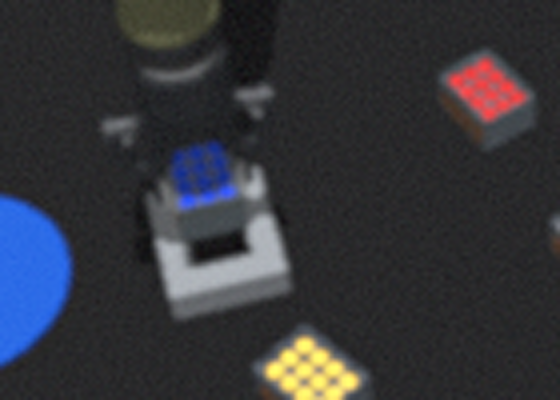

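The picture shows the blue tray level and aligned just above the block recess (crop 215,245). Now I lower it.

```bash
python3 -m inch '[[0.001,0,0.015,0],[0.001,0,0.03,0],[0.001,0,0.045,0],[0.001,0,0.06,0],[0.001,0,0.07,0],[0.001,0,0.075,0],[0.001,0,0.078,0],[0.001,0,0.08,0],[0.001,0,0.08,0],[0.001,0,0.08,0]]' && python3 -m inch '[[0,0,0.001,0],[0,0,0.002,0],[0,0,0.003,0],[0,0,0.004,0],[0,0,0.005,0],[0,0,0.006,0],[0,0,0.006,0],[0,0,0.006,0]]' && python3 go.py 459.5 -286 39 -12
```

```text
t: 6.7
position: [0.4602, -0.2874, 0.0416]
orientation: [0.104, 0.995, -0.0, 0.0]
force: [-0.2, 0.3, -1.0]
grip_width: 0.0552
grasp_force: 37.8
t: 7.37
position: [0.4601, -0.2873, 0.0396]
orientation: [0.104, 0.995, -0.0, 0.0]
force: [-2.0, 1.7, 8.5]
grip_width: 0.0556
grasp_force: 39.0
t 7.37 pos [ 460.1 -287.3   39.6] yaw 168.0 tilt 0.05 q [-0.56  0.44 -0.41  0.72  0.   -0.35]
shift [0.0017 0.0024 0.0013] turn 0.0003 rows>= 0.0
```

```bash
python3 -m inch '[[0,0,0,0],[0,0,0,0],[0,0,0,0],[0,0,0,0],[0,0,0,0],[0,0,0,0],[0,0,0,0],[0,0,0,0]]' -1 && python3 -m inch '[[0,0,-0.02,0],[0,0,-0.05,0],[0,0,-0.09,0],[0,0,-0.13,0],[0,0,-0.17,0],[0,0,-0.21,0],[0,0,-0.23,0],[0,0,-0.23,0],[0,0,-0.23,0]]' && python3 go.py 641.5 -278.6 150 18.8
```

```text
t: 8.03
position: [0.46, -0.2872, 0.0383]
orientation: [0.104, 0.995, 0.0, -0.0]
force: [0.4, -0.1, -0.0]
grip_width: 0.0858
grasp_force: 0.0
t: 8.78
position: [0.4603, -0.2874, 0.1538]
orientation: [0.104, 0.995, -0.0, 0.001]
force: [0.1, 0.3, -0.3]
grip_width: 0.0854
grasp_force: 0.0
t 8.78 pos [ 460.3 -287.4  153.8] yaw 168.0 tilt 0.07 q [-0.56  0.33 -0.24  0.99  0.   -0.35]
shift [-0.3509  0.0924  0.0079] turn -0.2685 rows>= 4.4
```

```bash
python3 -m inch '[[-0.05,0.01,0,-0.03],[-0.1,0.025,0,-0.07],[-0.15,0.04,0,-0.12],[-0.2,0.055,0,-0.17],[-0.25,0.07,0,-0.21],[-0.3,0.08,0.005,-0.25],[-0.351,0.092,0.008,-0.2685],[-0.351,0.092,0.008,-0.2685],[-0.351,0.092,0.008,-0.2685],[-0.351,0.092,0.008,-0.2685]]' && python3 - <<'E'
from h import *
T=grab('top','top2'); S=grab('scene','scene2'); 
for f in(T,S): print(measure(f,(.459,-.286),.05,.058,.078)); print(measure(f,(.459,-.286),.08,.022,.036))
E
python3 go.py 641.5 -278.6 14 18.8
```

```text
t: 9.62
position: [0.6398, -0.2781, 0.1474]
orientation: [-0.163, 0.987, 0.001, -0.002]
force: [-0.1, -0.4, 0.1]
grip_width: 0.0855
grasp_force: 0.0
None
None
((458.4, -292.0), (81.4, 47.7), -11.8, 'z', 65.2, 71.0, 250)
((459.8, -285.8), (127.8, 99.9), -12.2, 'z', 28.7, 33.5, 207)
t 9.72 pos [ 639.7 -278.5  148.7] yaw -161.2 tilt 0.13 q [-0.41  0.6   0.19  1.17 -0.   -0.74]
shift [-0.0038 -0.0017  0.2693] turn -0.0004 rows>= 3.2
```

```bash
python3 -m inch '[[-0.0035,-0.001,0.05,0],[-0.0035,-0.001,0.1,0],[-0.0035,-0.001,0.15,0],[-0.0035,-0.001,0.2,0],[-0.0035,-0.001,0.24,0],[-0.0035,-0.001,0.26,0],[-0.0035,-0.001,0.269,0],[-0.0035,-0.001,0.269,0],[-0.0035,-0.001,0.269,0]]' -1 && python3 go.py 641.5 -278.6 14 18.8 && python3 -m inch '[[0,0,0,0],[0,0,0,0],[0,0,0,0],[0,0,0,0],[0,0,0,0],[0,0,0,0],[0,0,0,0],[0,0,0,0],[0,0,0,0],[0,0,0,0]]' 1 35 && python3 -m inch '[[0,0,-0.015,0],[0,0,-0.03,0],[0,0,-0.06,0],[0,0,-0.1,0],[0,0,-0.14,0],[0,0,-0.18,0],[0,0,-0.22,0],[0,0,-0.25,0],[0,0,-0.25,0],[0,0,-0.25,0]]' && python3 go.py 459.5 -286.5 135 -12
```

```text
t: 10.47
position: [0.6435, -0.279, 0.0161]
orientation: [-0.163, 0.987, -0.0, 0.001]
force: [0.9, -1.4, 0.8]
grip_width: 0.0855
grasp_force: 0.0
t 10.47 pos [ 643.5 -279.    16.1] yaw -161.2 tilt 0.09 q [-0.41  0.69  0.01  0.89 -0.   -0.74]
shift [0.0035 0.002  0.0042] turn -0.0001 rows>= 0.1
t: 11.3
position: [0.6441, -0.2788, 0.0165]
orientation: [-0.163, 0.987, -0.001, 0.001]
force: [-0.1, 0.4, 5.9]
grip_width: 0.0554
grasp_force: 37.4
t: 12.13
position: [0.6437, -0.2788, 0.1409]
orientation: [-0.163, 0.987, -0.001, 0.001]
force: [-0.1, -0.3, -1.6]
grip_width: 0.0558
grasp_force: 37.6
t 12.13 pos [ 643.7 -278.8  140.9] yaw -161.2 tilt 0.13 q [-0.41  0.61  0.19  1.15 -0.   -0.74]
shift [0.3537 0.1043 0.0111] turn 0.2688 rows>= 4.4
```

```bash
python3 -m inch '[[0.05,0.01,0,0.03],[0.1,0.025,0,0.07],[0.15,0.04,0,0.12],[0.2,0.055,0,0.17],[0.25,0.07,0,0.21],[0.3,0.09,0.005,0.25],[0.335,0.1,0.01,0.2688],[0.348,0.105,0.01,0.2688],[0.348,0.105,0.01,0.2688],[0.348,0.105,0.01,0.2688]]' && python3 -m inch '[[0,0,0,0],[0,0,0,0]]' && python3 - <<'E'
from h import *
S=grab('scene','scene3')
cv2.imwrite('pics/c3.png',cv2.resize(S['pixels'][180:280,150:290],(560,400),interpolation=2)[...,::-1])
E
python3 go.py 462.3 -287.8 84 -12
```

```text
t: 12.97
position: [0.4619, -0.285, 0.1345]
orientation: [0.104, 0.995, 0.0, 0.0]
force: [0.3, 0.8, -1.2]
grip_width: 0.0553
grasp_force: 37.7
t: 13.13
position: [0.463, -0.2852, 0.1348]
orientation: [0.104, 0.995, -0.0, 0.001]
force: [-0.4, -0.1, -0.3]
grip_width: 0.0552
grasp_force: 37.7
t 13.18 pos [ 462.8 -285.1  134.8] yaw 168.1 tilt 0.05 q [-0.55  0.35 -0.27  0.95  0.   -0.34]
shift [-0.     -0.0054  0.1017] turn 0.0006 rows>= 1.2
```

View pics/c3.png

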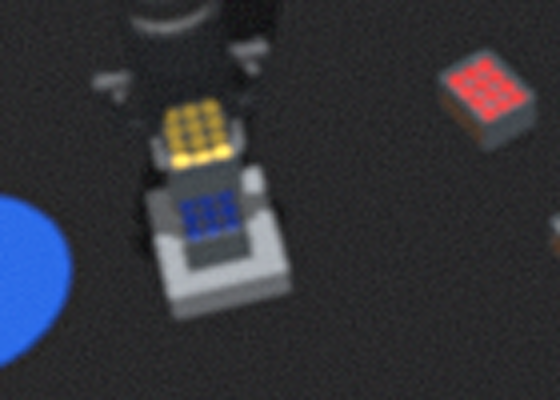

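The blue tray sits flush on the block (crop 215,235), with the yellow one held upright right above it (200,140). I lower it.

```bash
python3 -m inch '[[0,-0.004,0.015,0],[0,-0.005,0.03,0],[0,-0.005,0.045,0],[0,-0.005,0.06,0],[0,-0.005,0.075,0],[0,-0.005,0.085,0],[0,-0.005,0.092,0],[0,-0.005,0.096,0],[0,-0.005,0.097,0],[0,-0.005,0.097,0]]' && python3 go.py 462.3 -287.8 82.3 -12; python3 -m inch '[[0,0,0.001,0],[0,0,0.002,0],[0,0,0.003,0],[0,0,0.004,0],[0,0,0.005,0],[0,0,0.006,0],[0,0,0.007,0],[0,0,0.007,0]]' && python3 go.py 462.3 -287.8 82.3 -12
```

```text
t: 14.02
position: [0.461, -0.2874, 0.0864]
orientation: [0.105, 0.995, -0.0, 0.0]
force: [0.4, -0.1, -1.7]
grip_width: 0.0556
grasp_force: 37.7
t 14.02 pos [ 461.  -287.4   86.4] yaw 168.0 tilt 0.01 q [-0.56  0.39 -0.35  0.83  0.   -0.35]
shift [-0.0027 -0.0002  0.0083] turn 0.0 rows>= 0.1
t: 14.68
position: [0.4608, -0.2873, 0.0827]
orientation: [0.104, 0.995, 0.0, -0.0]
force: [-0.2, -0.1, -2.1]
grip_width: 0.0553
grasp_force: 37.7
t 14.68 pos [ 460.8 -287.3   82.7] yaw 168.0 tilt 0.01 q [-0.56  0.4  -0.35  0.82 -0.   -0.35]
shift [-0.0031 -0.0003  0.0009] turn 0.0 rows>= 0.0
```

No contact yet; a bit further.

```bash
python3 -m inch '[[-0.002,0,0.001,0],[-0.002,0,0.002,0],[-0.002,0,0.003,0],[-0.002,0,0.0035,0],[-0.002,0,0.0035,0],[-0.002,0,0.0035,0]]' && python3 go.py 462.3 -287.8 82.3 -12
```

```text
t: 15.18
position: [0.4611, -0.2874, 0.0826]
orientation: [0.105, 0.995, -0.0, -0.0]
force: [-3.8, 2.3, 11.8]
grip_width: 0.0554
grasp_force: 39.2
t 15.18 pos [ 461.1 -287.4   82.6] yaw 168.0 tilt 0.04 q [-0.56  0.4  -0.35  0.82 -0.   -0.35]
shift [-0.0024 -0.0003  0.0005] turn -0.0 rows>= 0.0
```

```bash
python3 -m inch '[[0,0,0,0],[0,0,0,0],[0,0,0,0],[0,0,0,0],[0,0,0,0],[0,0,0,0],[0,0,0,0],[0,0,0,0]]' -1 && python3 -m inch '[[0,0,-0.02,0],[0,0,-0.05,0],[0,0,-0.09,0],[0,0,-0.13,0],[0,0,-0.16,0],[0,0,-0.19,0],[0,0,-0.2,0],[0,0,-0.2,0]]' && python3 go.py 437 -4.6 160 7.8
```

```text
t: 15.85
position: [0.4618, -0.2876, 0.081]
orientation: [0.105, 0.995, 0.0, -0.0]
force: [0.8, 0.6, 0.5]
grip_width: 0.0852
grasp_force: 0.0
t: 16.52
position: [0.4629, -0.2883, 0.1832]
orientation: [0.105, 0.995, -0.001, 0.002]
force: [0.4, 0.9, 0.2]
grip_width: 0.0854
grasp_force: 0.0
t 16.52 pos [ 462.9 -288.3  183.2] yaw 168.0 tilt 0.22 q [-0.56  0.32 -0.19  1.06  0.   -0.35]
shift [0.1688 0.5442 0.045 ] turn -0.1728 rows>= 6.9
```

```bash
python3 -m inch '[[0.01,0.05,0,-0.02],[0.03,0.11,0,-0.04],[0.05,0.17,0,-0.06],[0.07,0.24,0,-0.09],[0.09,0.31,0,-0.11],[0.11,0.38,0.01,-0.13],[0.14,0.45,0.02,-0.15],[0.16,0.51,0.03,-0.17],[0.1688,0.5442,0.045,-0.1728],[0.1688,0.5442,0.045,-0.1728]]' && python3 -m inch '[[0,0,0,0],[0,0,0,0],[0,0,0,0]]' && python3 - <<'E'
from h import *
T=grab('top','top4'); S=grab('scene','scene4'); 
for f in(T,S): print(measure(f,(.459,-.286),.06,.1,.125)); print(measure(f,(.459,-.286),.08,.022,.036))
E
python3 go.py 437 -4.6 15 7.8
```

```text
t: 17.35
position: [0.4335, -0.0009, 0.1567]
orientation: [-0.07, 0.998, 0.001, -0.002]
force: [0.0, -0.4, -0.2]
grip_width: 0.0854
grasp_force: 0.0
t: 17.6
position: [0.4361, -0.0048, 0.1586]
orientation: [-0.067, 0.998, -0.0, 0.0]
force: [-0.5, -0.3, 0.4]
grip_width: 0.0853
grasp_force: 0.0
((459.3, -287.4), (74.4, 56.9), -12.7, 'z', 107.8, 113.8, 391)
((458.8, -286.5), (120.5, 101.6), -11.5, 'z', 30.4, 34.6, 481)
((460.5, -288.0), (82.1, 55.8), -12.0, 'z', 106.0, 112.5, 323)
((459.7, -285.7), (124.6, 100.0), -11.8, 'z', 28.8, 32.5, 462)
t 17.7 pos [436.2  -4.9 158.7] yaw -172.3 tilt 0.03 q [-0.01  0.16 -0.47  0.94 -0.   -0.15]
shift [-0.0015  0.0004  0.2875] turn -0.0009 rows>= 3.4
```

```bash
python3 -m inch '[[-0.001,0,0.05,0],[-0.001,0,0.1,0],[-0.001,0,0.15,0],[-0.001,0,0.2,0],[-0.001,0,0.25,0],[-0.001,0,0.275,0],[-0.001,0,0.287,0],[-0.001,0,0.287,0],[-0.001,0,0.287,0]]' -1 && python3 go.py 437 -4.6 14 7.8 && python3 -m inch '[[0,0,0,0],[0,0,0,0],[0,0,0,0],[0,0,0,0],[0,0,0,0],[0,0,0,0],[0,0,0,0],[0,0,0,0],[0,0,0,0],[0,0,0,0]]' 1 35 && python3 -m inch '[[0,0,-0.015,0],[0,0,-0.03,0],[0,0,-0.07,0],[0,0,-0.12,0],[0,0,-0.17,0],[0,0,-0.22,0],[0,0,-0.27,0],[0,0,-0.31,0],[0,0,-0.32,0],[0,0,-0.32,0]]' && python3 go.py 459.9 -287.7 175 -12
```

```text
t: 18.45
position: [0.4369, -0.0043, 0.0155]
orientation: [-0.068, 0.998, -0.0, 0.0]
force: [0.3, -1.1, 0.3]
grip_width: 0.0857
grasp_force: 0.0
t 18.45 pos [436.9  -4.3  15.5] yaw -172.3 tilt 0.02 q [-0.01  0.33 -0.69  0.55 -0.   -0.14]
shift [-0.0002 -0.0007  0.0029] turn -0.0004 rows>= 0.0
t: 19.28
position: [0.4375, -0.0039, 0.0163]
orientation: [-0.068, 0.998, -0.0, 0.001]
force: [-0.7, -0.5, 5.6]
grip_width: 0.0554
grasp_force: 36.2
t: 20.12
position: [0.4377, -0.0038, 0.177]
orientation: [-0.068, 0.998, -0.0, 0.002]
force: [-0.4, -0.0, -1.5]
grip_width: 0.0557
grasp_force: 38.0
t 20.12 pos [437.7  -3.8 177. ] yaw -172.2 tilt 0.25 q [-0.01  0.14 -0.44  0.98  0.   -0.14]
shift [ 0.0332 -0.5686  0.0042] turn 0.1729 rows>= 6.8
```

```bash
python3 -m inch '[[0,-0.04,0,0.01],[0,-0.1,0,0.03],[0.01,-0.17,0,0.05],[0.015,-0.24,0,0.08],[0.02,-0.31,0,0.1],[0.025,-0.38,0,0.12],[0.03,-0.45,0,0.14],[0.033,-0.51,0,0.16],[0.033,-0.55,0,0.1729],[0.033,-0.5686,0.003,0.1729]]' && python3 -m inch '[[0,0,0,0],[0,0,0,0],[0,0,0,0],[0,0,0,0]]' && python3 - <<'E'
from h import *
S=grab('scene','scene5')
cv2.imwrite('pics/c4.png',cv2.resize(S['pixels'][180:280,150:290],(560,400),interpolation=2)[...,::-1])
E
python3 go.py 460.3 -287.7 126 -12
```

```text
t: 20.95
position: [0.4581, -0.2901, 0.1718]
orientation: [0.106, 0.994, 0.0, -0.001]
force: [0.1, -0.2, -1.2]
grip_width: 0.0556
grasp_force: 38.0
t: 21.28
position: [0.4582, -0.2861, 0.1733]
orientation: [0.104, 0.995, 0.0, -0.001]
force: [0.6, -0.2, -0.5]
grip_width: 0.0555
grasp_force: 38.0
t 21.33 pos [ 458.4 -286.2  173.6] yaw 168.1 tilt 0.05 q [-0.56  0.32 -0.21  1.04  0.   -0.35]
shift [-0.0044 -0.0022  0.0951] turn 0.0009 rows>= 1.1
```

View pics/c4.png

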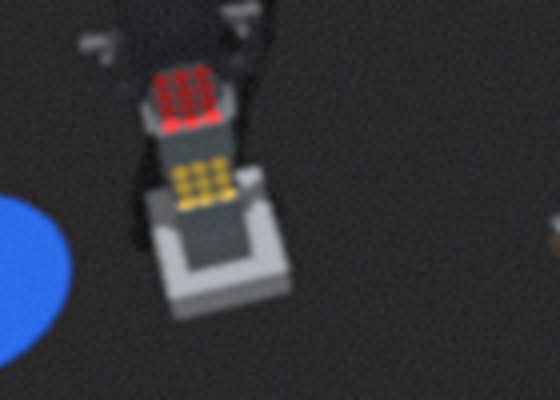

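The stack of blue and yellow is square on the block (crop 210,215), with red held upright above it (190,100). I lower it.

```bash
python3 -m inch '[[-0.002,-0.001,0.015,0],[-0.003,-0.002,0.03,0],[-0.004,-0.002,0.045,0],[-0.004,-0.002,0.06,0],[-0.004,-0.002,0.07,0],[-0.004,-0.002,0.08,0],[-0.004,-0.002,0.086,0],[-0.004,-0.002,0.09,0],[-0.004,-0.002,0.092,0],[-0.004,-0.002,0.092,0]]' && python3 go.py 460.3 -287.7 123 -12; python3 -m inch '[[0,0,0.001,0],[0,0,0.002,0],[0,0,0.003,0],[0,0,0.004,0],[0,0,0.005,0],[0,0,0.006,0],[0,0,0.007,0],[0,0,0.007,0]]' && python3 go.py 460.3 -287.7 123 -12
```

```text
t: 22.17
position: [0.4604, -0.2892, 0.1275]
orientation: [0.105, 0.995, 0.0, -0.0]
force: [0.5, 0.2, -0.6]
grip_width: 0.0554
grasp_force: 38.0
t 22.17 pos [ 460.4 -289.2  127.5] yaw 168.0 tilt 0.0 q [-0.56  0.36 -0.28  0.93  0.   -0.35]
shift [0.0008 0.0029 0.009 ] turn -0.0001 rows>= 0.1
t: 22.83
position: [0.4603, -0.2891, 0.124]
orientation: [0.105, 0.995, 0.0, -0.0]
force: [-0.0, 0.2, -1.5]
grip_width: 0.0556
grasp_force: 38.0
t 22.83 pos [ 460.3 -289.1  124. ] yaw 168.0 tilt 0.01 q [-0.56  0.36 -0.29  0.92 -0.   -0.35]
shift [0.0006 0.0027 0.002 ] turn -0.0001 rows>= 0.0
```

```bash
python3 -m inch '[[0,0.001,0.001,0],[0,0.001,0.002,0],[0,0.001,0.003,0],[0,0.001,0.004,0],[0,0.001,0.005,0],[0,0.001,0.005,0],[0,0.001,0.005,0]]' && python3 go.py 460.3 -287.7 123 -12
```

```text
t: 23.42
position: [0.4606, -0.2886, 0.1233]
orientation: [0.105, 0.995, -0.0, 0.001]
force: [-2.7, 1.3, 10.5]
grip_width: 0.0553
grasp_force: 39.3
t 23.42 pos [ 460.6 -288.6  123.3] yaw 168.0 tilt 0.08 q [-0.56  0.36 -0.29  0.92  0.   -0.35]
shift [0.001  0.0017 0.0006] turn -0.0001 rows>= 0.0
```

```bash
python3 -m inch '[[0,0,0,0],[0,0,0,0],[0,0,0,0],[0,0,0,0],[0,0,0,0],[0,0,0,0],[0,0,0,0],[0,0,0,0]]' -1 && python3 -m inch '[[0,0,-0.02,0],[0,0,-0.05,0],[0,0,-0.09,0],[0,0,-0.13,0],[0,0,-0.16,0],[0,0,-0.18,0],[0,0,-0.18,0],[0,0,-0.18,0]]' && python3 - <<'E'
from h import *
for n in('top','scene'):
    f=dict(np.load(f'pics/{n}0.npz')); P=cloud(f); hsv=cv2.cvtColor(f['pixels'],cv2.COLOR_RGB2HSV)
    m=(hsv[...,0]>72)&(hsv[...,0]<95)&(hsv[...,1]>90)&(np.hypot(P[...,0]-.628,P[...,1]-.242)<.07)
    v,u=np.nonzero(m); h=cv2.convexHull(np.stack([u,v],1).astype(np.int32)).reshape(-1,2)
    d=np.stack([(h[:,0]-f['cx'])/f['fx'],-(h[:,1]-f['cy'])/f['fy'],-np.ones(len(h))],-1)@R.from_quat(f['orientation']).as_matrix().T
    X=f['origin']+d*((.013-f['origin'][2])/d[:,2:]); print(n,cv2.minAreaRect((X[:,:2]*1000).astype(np.float32)))
E
python3 go.py 629.5 246.7 150 10.5
```

```text
t: 24.08
position: [0.4604, -0.2886, 0.1215]
orientation: [0.105, 0.995, 0.0, -0.0]
force: [-0.3, 0.7, 0.1]
grip_width: 0.0855
grasp_force: 0.0
t: 24.75
position: [0.4608, -0.2888, 0.2121]
orientation: [0.105, 0.995, -0.0, 0.001]
force: [0.3, -0.8, 0.1]
grip_width: 0.0855
grasp_force: 0.0
top ((628.686279296875, 248.2919921875), (80.68428039550781, 62.20905303955078), 11.992199897766113)
scene ((631.9403686523438, 246.4024200439453), (85.33322143554688, 69.5124740600586), 11.135173797607422)
t 24.75 pos [ 460.8 -288.8  212.1] yaw 168.0 tilt 0.07 q [-0.56  0.3  -0.13  1.14 -0.   -0.35]
shift [-0.1071  1.1179  0.1238] turn -0.1964 rows>= 13.5
```

```bash
python3 -m inch '[[0,0.03,0,0],[0,0.08,0,-0.01],[0,0.14,0,-0.03],[0,0.2,0,-0.05],[-0.01,0.26,0,-0.07],[-0.02,0.32,0,-0.09],[-0.03,0.38,0,-0.11],[-0.04,0.44,0,-0.13],[-0.05,0.5,0,-0.15],[-0.05,0.54,0,-0.16]]' && python3 -m inch '[[0,0,0,0],[0,0,0,0]]' && python3 - <<'E'
from h import *
T=grab('top','top6'); S=grab('scene','scene6'); 
for f in(T,S): print(measure(f,(.459,-.286),.06,.14,.165)); print(measure(f,(.459,-.286),.08,.022,.036))
E
python3 go.py 629.7 247 150 11
```

```text
t: 25.58
position: [0.5414, -0.0273, 0.21]
orientation: [-0.057, 0.998, 0.0, -0.001]
force: [0.6, 1.2, -0.9]
grip_width: 0.0854
grasp_force: 0.0
t: 25.75
position: [0.5403, -0.0288, 0.2102]
orientation: [-0.056, 0.998, -0.0, -0.001]
force: [-0.1, -0.5, 0.3]
grip_width: 0.0854
grasp_force: 0.0
((459.5, -289.3), (74.3, 57.8), -12.8, 'z', 148.7, 155.8, 425)
((459.3, -286.1), (121.8, 101.0), -11.6, 'z', 30.5, 34.9, 427)
((461.4, -289.6), (81.6, 55.8), -12.6, 'z', 146.7, 153.1, 340)
((459.9, -285.8), (124.8, 99.9), -12.1, 'z', 28.8, 33.1, 468)
t 25.85 pos [540.2 -30.2 210.7] yaw -173.7 tilt 0.12 q [-0.06  0.3  -0.14  1.14 -0.   -0.17]
shift [-0.2389  0.5315  0.1207] turn -0.041 rows>= 7.1
```

```bash
python3 -m inch '[[-0.02,0.04,0,-0.01],[-0.045,0.1,0.01,-0.02],[-0.07,0.16,0.03,-0.03],[-0.1,0.23,0.05,-0.041],[-0.13,0.3,0.07,-0.041],[-0.16,0.37,0.09,-0.041],[-0.19,0.44,0.1,-0.041],[-0.22,0.5,0.11,-0.041],[-0.2389,0.5315,0.1207,-0.041],[-0.2389,0.5315,0.1207,-0.041]]' 0.4 && python3 -m inch '[[0,0,0,0],[0,0,0,0],[0,0,0,0],[0,0,0,0]]' && python3 - <<'E'
from h import *
S=grab('scene','scene7')
cv2.imwrite('pics/c5.png',cv2.resize(S['pixels'][160:260,290:430],(560,400),interpolation=2)[...,::-1])
E
python3 go.py 629.7 247 17 11
```

```text
t: 26.68
position: [0.6314, 0.2498, 0.149]
orientation: [-0.097, 0.995, 0.0, -0.0]
force: [-0.1, 0.9, -0.7]
grip_width: 0.0254
grasp_force: 0.0
t: 27.02
position: [0.6305, 0.2458, 0.1519]
orientation: [-0.095, 0.995, -0.0, 0.0]
force: [0.2, 0.2, -0.2]
grip_width: 0.0254
grasp_force: 0.0
t 27.07 pos [630.6 246.1 151.9] yaw -169.1 tilt 0.02 q [ 0.37  0.56  0.13  1.14 -0.    0.18]
shift [0.0015 0.0021 0.2698] turn -0.0007 rows>= 3.2
```

View pics/c5.png

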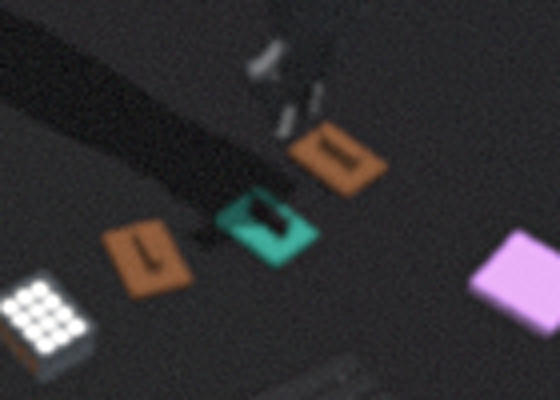

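The teal cover (crop 268,228) lies free under the gripper, with brown decoys on either side (338,160 and 147,258). I descend over its handle.

```bash
python3 -m inch '[[0.0005,0.001,0.05,0],[0.0005,0.001,0.1,0],[0.0005,0.001,0.15,0],[0.0005,0.001,0.19,0],[0.0005,0.001,0.22,0],[0.0005,0.001,0.24,0],[0.0005,0.001,0.255,0],[0.0005,0.001,0.264,0],[0.0005,0.001,0.264,0],[0.0005,0.001,0.264,0]]' 0.1 && python3 go.py 629.7 247 17 11
```

```text
t: 27.9
position: [0.6308, 0.2481, 0.02]
orientation: [-0.096, 0.995, 0.0, 0.001]
force: [-0.8, -0.2, -0.5]
grip_width: 0.0385
grasp_force: 0.0
t 27.9 pos [630.8 248.1  20. ] yaw -169.0 tilt 0.07 q [ 0.37  0.66 -0.06  0.86 -0.    0.18]
shift [ 0.0025 -0.0017  0.006 ] turn 0.0001 rows>= 0.1
```

```bash
python3 -m inch '[[0.001,-0.001,0.003,0],[0.001,-0.001,0.005,0],[0.001,-0.001,0.005,0]]' && python3 -m inch '[[0,0,0,0],[0,0,0,0],[0,0,0,0],[0,0,0,0],[0,0,0,0],[0,0,0,0],[0,0,0,0],[0,0,0,0]]' 1 30 && python3 go.py 629.7 247 17 11 && python3 -m inch '[[0,0,-0.015,0],[0,0,-0.03,0],[0,0,-0.07,0],[0,0,-0.12,0],[0,0,-0.17,0],[0,0,-0.22,0],[0,0,-0.27,0],[0,0,-0.32,0],[0,0,-0.36,0],[0,0,-0.36,0]]' && python3 -m inch '[[0,0,0,0],[0,0,0,0]]' && python3 go.py 460.5 -289.2 200 -12.3
```

```text
t: 28.15
position: [0.6301, 0.2475, 0.0173]
orientation: [-0.096, 0.995, 0.0, 0.0]
force: [-0.2, -0.1, 0.1]
grip_width: 0.0387
grasp_force: 0.0
t: 28.82
position: [0.63, 0.2476, 0.0171]
orientation: [-0.096, 0.995, 0.0, 0.0]
force: [-0.3, 0.6, 4.6]
grip_width: 0.0114
grasp_force: 32.7
t 28.82 pos [630.  247.6  17.1] yaw -169.0 tilt 0.03 q [ 0.37  0.66 -0.06  0.85  0.    0.18]
shift [ 0.0008 -0.001   0.0002] turn 0.0002 rows>= 0.0
t: 29.65
position: [0.6323, 0.2483, 0.2026]
orientation: [-0.096, 0.995, 0.001, 0.004]
force: [1.0, 0.6, -0.1]
grip_width: 0.0109
grasp_force: 32.1
t: 29.82
position: [0.6292, 0.2471, 0.1957]
orientation: [-0.096, 0.995, -0.0, -0.001]
force: [-0.6, -0.5, -1.3]
grip_width: 0.0109
grasp_force: 32.1
t 29.82 pos [629.2 247.1 195.7] yaw -169.0 tilt 0.09 q [ 0.37  0.54  0.21  1.24 -0.    0.18]
shift [ 0.5363 -0.9884 -0.0074] turn 0.2035 rows>= 13.5
```

```bash
python3 -m inch '[[0.015,-0.03,0,0],[0.04,-0.07,0,0.01],[0.07,-0.13,0,0.03],[0.1,-0.19,0,0.05],[0.13,-0.25,-0.005,0.07],[0.16,-0.31,-0.01,0.09],[0.19,-0.36,-0.01,0.11],[0.22,-0.41,-0.01,0.12],[0.25,-0.45,-0.01,0.13],[0.26,-0.48,-0.01,0.14]]' && python3 -m inch '[[0,0,0,0],[0,0,0,0]]' && python3 go.py 460.5 -289.2 200 -12.3
```

```text
t: 30.65
position: [0.5444, -0.0151, 0.1997]
orientation: [0.045, 0.999, -0.0, -0.003]
force: [-0.5, -0.7, -1.2]
grip_width: 0.0115
grasp_force: 32.1
t: 30.82
position: [0.5469, -0.0136, 0.2002]
orientation: [0.045, 0.999, 0.0, -0.001]
force: [0.8, -0.0, -0.4]
grip_width: 0.0112
grasp_force: 32.1
t 30.82 pos [546.9 -13.6 200.2] yaw 174.9 tilt 0.17 q [-0.03  0.31 -0.14  1.12  0.    0.06]
shift [ 0.1231 -0.5644  0.0007] turn 0.0628 rows>= 6.9
```

```bash
python3 -m inch '[[0.01,-0.03,0,0.005],[0.025,-0.08,0,0.01],[0.04,-0.14,0,0.02],[0.055,-0.21,0,0.03],[0.07,-0.28,0,0.04],[0.085,-0.35,0,0.05],[0.1,-0.42,0,0.06],[0.11,-0.48,0,0.0628],[0.12,-0.54,0,0.0628],[0.1231,-0.5644,0,0.0628]]' && python3 -m inch '[[0,0,0,0],[0,0,0,0],[0,0,0,0],[0,0,0,0]]' && python3 - <<'E'
from h import *
S=grab('scene','scene8')
cv2.imwrite('pics/c6.png',cv2.resize(S['pixels'][165:265,150:290],(560,400),interpolation=2)[...,::-1])
E
python3 go.py 460.5 -289.2 168 -12.3
```

```text
t: 31.65
position: [0.4616, -0.291, 0.2008]
orientation: [0.107, 0.994, -0.0, -0.001]
force: [-0.0, -0.1, -2.0]
grip_width: 0.0113
grasp_force: 32.1
t: 31.98
position: [0.4626, -0.2871, 0.2015]
orientation: [0.105, 0.994, 0.0, -0.0]
force: [-0.4, -0.0, -0.2]
grip_width: 0.0112
grasp_force: 32.1
t 32.03 pos [ 462.6 -287.2  201.6] yaw 167.9 tilt 0.04 q [-0.56  0.31 -0.15  1.11  0.   -0.35]
shift [ 0.0032 -0.0048  0.0672] turn 0.0019 rows>= 0.8
```

View pics/c6.png

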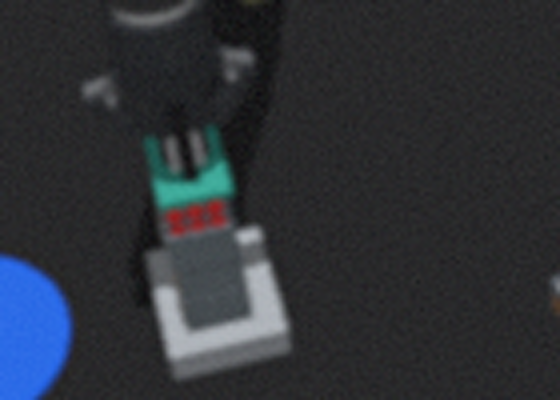

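The cover is held level and square (crop 190,175) above the three-tray stack (200,215). I lower it.

```bash
python3 -m inch '[[0.001,-0.001,0.01,0],[0.003,-0.003,0.02,0],[0.003,-0.004,0.03,0],[0.003,-0.004,0.04,0],[0.003,-0.004,0.05,0],[0.003,-0.004,0.058,0],[0.003,-0.004,0.064,0],[0.003,-0.004,0.066,0],[0.003,-0.004,0.066,0]]' && python3 go.py 460.5 -289.2 165 -12.3 && python3 -m inch '[[0,0,0.001,0],[0,0,0.002,0],[0,0,0.003,0],[0,0,0.004,0],[0,0,0.005,0],[0,0,0.006,0],[0,0,0.006,0]]' && python3 go.py 460.5 -289.2 165 -12.3
```

```text
t: 32.78
position: [0.46, -0.2903, 0.1684]
orientation: [0.106, 0.994, 0.0, -0.0]
force: [0.1, 0.2, -0.6]
grip_width: 0.011
grasp_force: 32.1
t 32.78 pos [ 460.  -290.3  168.4] yaw 167.8 tilt 0.04 q [-0.56  0.33 -0.21  1.03  0.   -0.35]
shift [-0.0005  0.0024  0.0068] turn 0.0007 rows>= 0.1
t: 33.37
position: [0.4602, -0.2904, 0.1657]
orientation: [0.106, 0.994, 0.0, -0.0]
force: [0.2, -0.2, -1.0]
grip_width: 0.0113
grasp_force: 32.1
t 33.37 pos [ 460.2 -290.4  165.7] yaw 167.8 tilt 0.01 q [-0.56  0.33 -0.22  1.03  0.   -0.35]
shift [-0.0002  0.0024  0.0013] turn 0.0007 rows>= 0.0
```

```bash
python3 -m inch '[[0,0.001,0.001,0],[0,0.002,0.002,0],[0,0.002,0.003,0],[0,0.002,0.004,0],[0,0.002,0.004,0],[0,0.002,0.004,0]]' && python3 go.py 460.5 -289.2 165 -12.3
```

```text
t: 33.87
position: [0.4605, -0.2898, 0.1651]
orientation: [0.106, 0.994, -0.001, 0.001]
force: [-2.5, 0.5, 7.4]
grip_width: 0.0115
grasp_force: 33.2
t 33.87 pos [ 460.5 -289.8  165.1] yaw 167.8 tilt 0.09 q [-0.56  0.33 -0.22  1.02 -0.   -0.35]
shift [0.0003 0.0011 0.0001] turn 0.0007 rows>= 0.0
```

Contact at the expected height. I release, rise, and move clear to check.

```bash
python3 -m inch '[[0,0,0,0],[0,0,0,0],[0,0,0,0],[0,0,0,0],[0,0,0,0],[0,0,0,0],[0,0,0,0]]' 0 && python3 -m inch '[[0,0,-0.01,0],[0,0,-0.03,0],[0,0,-0.06,0],[0,0,-0.1,0],[0,0,-0.13,0],[0,0,-0.15,0],[0,0,-0.15,0]]' && python3 -m inch '[[0,0.03,0,0],[0,0.08,0,0],[0,0.14,0,0],[0,0.2,0,0],[0,0.26,0,0],[0,0.32,0,0],[0,0.36,0,0],[0,0.38,0,0],[0,0.38,0,0],[0,0.38,0,0]]' && python3 - <<'E'
from h import *
T=grab('top','top9'); S=grab('scene','scene9'); 
for f in(T,S):
    print(measure(f,(.459,-.288),.06,.153,.172)); print(measure(f,(.459,-.288),.03,.176,.2)); print(measure(f,(.459,-.286),.08,.022,.036)); print('white',measure(f,(.636,-.0024),.055,.035,.06))
a=cv2.resize(S['pixels'][165:265,150:290],(560,400),interpolation=2); cv2.imwrite('pics/c7.png',a[...,::-1])
E
```

```text
t: 34.45
position: [0.4604, -0.2894, 0.1636]
orientation: [0.106, 0.994, 0.0, -0.0]
force: [-0.4, 0.1, -1.3]
grip_width: 0.0425
grasp_force: 0.0
t: 35.03
position: [0.4619, -0.2903, 0.2419]
orientation: [0.106, 0.994, -0.001, 0.002]
force: [0.4, -0.6, -0.2]
grip_width: 0.0426
grasp_force: 0.0
t: 35.87
position: [0.5004, -0.1039, 0.2384]
orientation: [0.106, 0.994, -0.0, -0.0]
force: [-0.3, -1.0, 1.2]
grip_width: 0.0429
grasp_force: 0.0
((460.0, -290.5), (75.3, 58.1), -14.1, 'z', 161.4, 165.5, 365)
((460.4, -290.6), (44.5, 12.7), -11.7, 'z', 183.8, 187.7, 60)
((457.6, -287.2), (133.1, 74.8), 2.2, 'z', 30.3, 34.0, 265)
white ((635.7, -2.1), (75.1, 55.7), 5.3, 'z', 41.7, 47.8, 328)
((461.6, -290.8), (82.5, 56.0), -13.1, 'z', 159.5, 163.2, 282)
((461.1, -290.7), (49.5, 11.5), -12.3, 'z', 181.8, 186.1, 44)
((461.0, -286.2), (124.3, 99.9), -12.2, 'z', 28.7, 33.3, 476)
white ((637.4, -3.0), (81.5, 59.7), 6.8, 'z', 40.5, 47.1, 313)
```

View pics/c7.png

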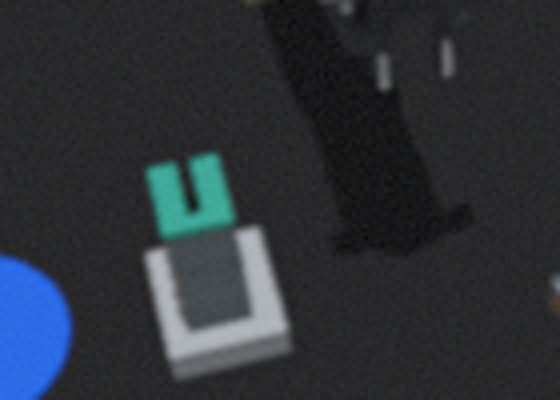

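The stack is square and closed: the cover (crop 190,195) lies flush on the trays, its plate top measures about 161 mm and its handle about 183 mm, both as expected. The white tray has not moved.

```bash
python3 -c "
from plant import r
print(r.close_job())"
```

```text
the job is handed in; nothing more can be done
None
```

The blue, yellow and red trays are stacked on the cooling block with the teal cover on top; each piece was lowered to contact at its expected height, and the job was handed in at about 36 s, though the hand-in gave no pass/fail verdict.

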